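# Screw down the foot of a rocking sharpening base

### The job

The wooden sharpening base with the whetstone rocks because the screw foot at its front left corner is drawn up too far. Turn the black knob clockwise to screw that foot down until the base stands firm with its weight on all four feet, but not so far that another foot comes off the worktop. Do not push the base or the other things about on the worktop, and let go of the knob at the end.

Things in the scene. Friction and masses are not known exactly. Their poses are not given: they have to be found in the camera images.
- sharpening_base: Loose beech board, 300 wide, 150 deep, 30 thick, top 46 mm above the worktop, 3 kg with the grey whetstone on it (top at 84 mm). Origin: on the worktop below the board's centre; x to the board's back, y to its left, z up. At the start it stands on three feet, the screw foot 3 to 8 mm short; pressed there, it rocks about the line from back left to front right foot.
- knob_centre (a point): Centre of the round black hand knob on top of the levelling screw: 48 mm across, 26 mm high, about 100 mm above the worktop. Its z axis points up along the screw, which leans 25 degrees out of the base's vertical to the base's front (-x); x and y turn with the knob. Below it is the 10 mm screw; the bracket's sleeve (25 mm across) begins at least 35 mm below the centre.
- levelling_knob (a joint): Knob angle, rad, 0 to 12; grows clockwise seen from above, and drives knob, screw and pad down along the axis, 1.91 mm a rad (12 mm a turn). Drag 0.06 N m, stays where left. From where the pad just touches (base on its other feet), all four feet share the load from about 0.2 rad further; it is most even at about 0.9 rad; at about 2 rad another foot lifts.
- screw_foot: Black swivel pad at the lower end of the levelling screw, at the base's front left corner, 31 mm across, 11 mm high. Origin: centre of its sole, so its height is the gap under it; z up along the screw. When level with the other feet it lies 80 mm in front of and 125 mm left of the base's centre.
- foot_back_left: A round soft black rubber foot of the sharpening base, 31 mm across and 16 mm high, at its back left corner. The origin is the centre of its sole, z up. It gives about 1 mm under 12 N. It lies 55 mm behind and 125 mm left of the base's centre.
- foot_back_right: A round soft black rubber foot of the sharpening base, 31 mm across and 16 mm high, at its back right corner. The origin is the centre of its sole, z up. It gives about 1 mm under 12 N. It lies 55 mm behind and 125 mm right of the base's centre, across from the screw foot: when the screw foot's corner is pressed down, this foot lifts.
- foot_front_right: A round soft black rubber foot of the sharpening base, 31 mm across and 16 mm high, at its front right corner. The origin is the centre of its sole, z up. It gives about 1 mm under 12 N. It lies 55 mm in front of and 125 mm right of the base's centre.
- shears: Kitchen shears with red handles, 199 mm long, 9 mm high, lying flat near the worktop's front edge. A bystander.
- dish_brush: Dish brush with a wooden back, 154 x 61 x 46 mm. A bystander to the left of the base.

How it is judged:
By the outcome, as a careful person would: the job done as asked, in the order asked, and still so for the second after the job is handed in, with the robot touching nothing.
It also fails if it takes over 64 s, if anything falls off the work surface, if the arm or the gripper's body presses on something with over 40 N, if the wrist force passes 120 N, or if a joint passes its speed limit or range.

### The arm

A 6-joint arm with a two-finger parallel gripper is mounted at the origin on a cart in front of the work surface, level with it; the furniture and walls round the work are solid. World frame = base frame: x ahead of the robot, y to its left, z up, the work surface at z = 0. Lengths are in m, angles in rad, forces in N, time in s.
With the tool pointing down it reaches from about 0.3 to 0.775 m from the base axis. Payload 14.6 kg.
Tool frame: the origin (TCP) lies on the mounting face of the last link; the fingertips stand 199 mm ahead of it and the grasp point (between the pads) lies 180 mm ahead of it; z points along the fingers, y is the direction in which the jaws open and shut (so a half turn about z gives the same grasp; the last joint's range is limited). The gripper opens to 94 mm and grips with 3 to 60 N. Pads are 16 mm wide; open, the fingers measure 119 mm over their backs; the gripper's body (75 mm by 177 mm) begins 78 mm behind the grasp point.
Start: joints at [1.176, 0.3, 1.521, -0, 1.321, -0.067], TCP at [0.177, 0.521, 0.405] pointing down, gripper open.
Joint ranges: [-3.03, 3.03], [-0.79, 2.21], [0.23, 2.52], [-1.04, 4.18], [0, 3.07], [-2.55, 2.55]. Speed limits (rad/s): [2.22, 2.22, 2.57, 3.14, 3.14, 3.14].

### API

Orientations are given as [roll, pitch, yaw] about the fixed x, y, z axes, in that order (R = Rz(yaw) Ry(pitch) Rx(roll)).
In Python, from station import sensors, vision, job gives the robot as it stands. The module is installed in compiled form; this text tells all that it offers.
- The arm moves only by the tool arm_command, never from a script. Its argument "plan" is one flat list of numbers, 5 for each row, row after row: the closure, from -1 (fully open) to 1 (shut), so that 0 is half open, then the shift along the world's x, y, z scaled (see below), then the turn about the world's z scaled (see below). A call has 1 to 20 rows; each row is the pose to reach, as a shift and turn from the pose commanded when the call began; what a row does not reach only later rows make up. The controller multiplies each number of a shift by 400 mm and each number of a turn by 120 degrees. A row lasts 1/10 s, in which the tool goes at most 50 mm and 8.59 degrees, less where a joint would pass 70% of its speed; a pose out of reach is approached as far as the arm can. A call with a number of a shift or a turn outside -1 to 1 is refused whole. A call with a gripper value outside its range is refused whole. The fingers move at their own pace and stop on an object; "newtons" is the grip in N (left out, the last holds). Time passes only in rows, so rows that repeat a pose let the fingers close. It gives the time, the measured TCP pose, the force and the opening at its end, in the units of the state.
- sensors.get_obs(): the state, without advancing time (a new reading comes with each control period).
- vision.camera(name): name is "scene" or "side" or "wrist"; returns the picture (420x560x3 uint8, blue, green, red); there is no depth.
- vision.camera_params(name): a dict with "intrinsics" (3x3 intrinsics, pixels), "rvec" (rotation vector, rad) and "tvec" (3), from world to camera coordinates, as OpenCV has them. Camera axes: x right, y down, z forward; pixel columns grow to the right and rows downward; lengths in m; the calibration is good to about 2 mm. A picture is of the moment at which its call begins: read the wrist's pose just before it. camera_params takes no time and is no camera call; for the wrist camera it gives the pose at the moment of the call.
- job.hand_in(): hands the job in, once; it reports no verdict.
Trained networks look in the newest picture that a camera, given by its name, has taken for a name from the list of things; names that differ only in an ending like _2 or _b are one class to them, and where a whole thing is asked for, a point or a joint stands for the part that bears it (a point fixed in the world has none). Each returns a list of dicts, best first, with "confidence" (0 to 1); they miss things now and then, are a little off and sometimes report something else, mostly with a low value. They report only what shows in the picture. A call takes as long as a camera call.
- vision.search_frame(name, camera): "at" ([row, column] in pixels, amid what is visible of it).
- vision.silhouettes(name, camera): "mask" (420x560 bool, what is visible of it) and "at" ([row, column] in pixels, amid what is visible of it).
- vision.pinpoint(name, camera): "at" ([row, column] in pixels: a listed point, or the origin of a listed thing).
The state is a dict: "time_s": time; "qpos": joint angles; "joint_vel": joint speeds; "tau": joint torques, N m; "ee_pos": TCP position; "eef_rot": TCP orientation; "force": force on the tool from outside, world axes, zero at the start; "moment": the same for the moment, N m; "grip_width": finger opening in m.
Only numpy, scipy, OpenCV 4.12 (cv2) and the standard library are available. Lean on these libraries where they do the work, as an engineer would, in place of code of your own. Each camera call takes 0.05 s, during which the arm holds its last target.

## Working session

There is one attempt and no reset: what is moved stays moved. The work goes in short steps, Python scripts to look and compute and a tool call to move; the robot and the scene stay as the last step left them, time stands still between calls to the robot, and variables do not carry over. Pictures are saved under pics/ and viewed, and the job is handed in when it is done.

Besides the shell and the picture viewer there is one more tool, called after "Call:" as name(argument=value, ...) on one line, values as JSON. arm_command: Moves the arm, as the interface text tells. Its arguments: {"type":"object","properties":{"plan":{"type":"array"},"newtons":{"type":"number"}},"required":["plan"]}

```bash
mkdir -p pics
cat > h.py <<'E'
import numpy as np, cv2
from station import sensors, vision, job
def P(n):
    p=vision.camera_params(n); R=cv2.Rodrigues(np.array(p["rvec"],float))[0]
    return np.array(p["intrinsics"]),R,np.array(p["tvec"]).reshape(3)
def ray(n,at):
    K,R,t=P(n); d=R.T@np.linalg.solve(K,[at[1],at[0],1.]); return -R.T@t,d/np.linalg.norm(d)
def onz(n,at,z):
    o,d=ray(n,at); return o+d*(z-o[2])/d[2]
def tri(obs):
    A=np.zeros((3,3));b=np.zeros(3)
    for n,at in obs:
        o,d=ray(n,at);M=np.eye(3)-np.outer(d,d);A+=M;b+=M@o
    return np.linalg.solve(A,b)
def proj(n,X):
    K,R,t=P(n); c=K@(R@np.array(X)+t); return c[[1,0]]/c[2]
E
python3 - <<'E'
from h import *
np.set_printoptions(precision=4,suppress=True)
o=sensors.get_obs(); print(o)
for c in ["scene","side","wrist"]:
    cv2.imwrite(f"pics/{c}0.png",vision.camera(c)); print(c,-P(c)[1].T@P(c)[2],P(c)[1][2],P(c)[0][0,0])
E
```

```text
{'time_s': 0.0, 'qpos': array([ 1.1764,  0.3005,  1.5216, -0.    ,  1.3207, -0.0666]), 'joint_vel': array([-0.0015,  0.0006,  0.0012, -0.0018,  0.0007,  0.0001]), 'tau': array([ -0.0012, -53.1809, -35.2734,   0.0708,   0.0244,  -0.0001]), 'ee_pos': array([0.1771, 0.5207, 0.4041]), 'eef_rot': array([-3.1404, -0.0001,  2.8138]), 'force': array([ 0.1878, -0.4231, -0.5386]), 'moment': array([ 0.0166,  0.057 , -0.011 ]), 'grip_width': 0.09357714068628678}
scene [-0.2024  1.2444  0.9769] [ 0.4609 -0.647  -0.6074] 542.0792929888286
side [-0.2837  1.411   0.7788] [ 0.5094 -0.7277 -0.4593] 541.0218807781677
wrist [0.0991 0.5473 0.3842] [ 0.2705 -0.0923 -0.9583] 356.2902567559601
```

View pics/scene0.png

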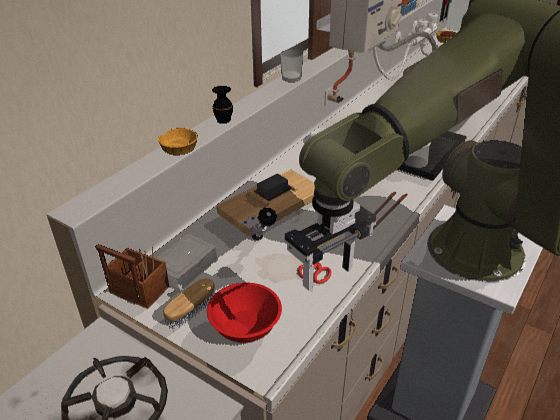

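View pics/side0.png

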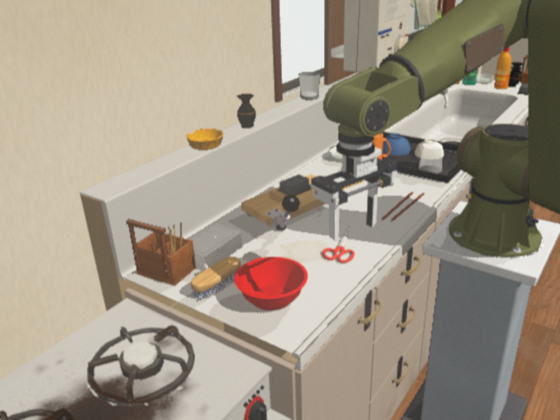

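View pics/wrist0.png

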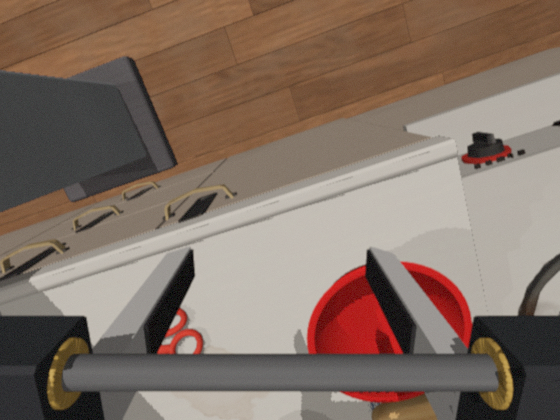

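Run:
```python
from h import *
np.set_printoptions(precision=4,suppress=True)
for n in ["knob_centre","screw_foot","foot_back_left","foot_front_right","foot_back_right","sharpening_base","dish_brush","shears"]:
    obs=[]
    for c in ["scene","side"]:
        r=vision.pinpoint(n,c); 
        print(n,c,[(np.round(x["at"],1),round(x["confidence"],2)) for x in r[:2]])
        if r: obs.append((c,r[0]["at"]))
    if len(obs)==2: print("   tri",tri(obs), [onz(c,a,0.0) for c,a in obs])
```

```text
knob_centre scene [(array([214.1, 267.1]), 0.77)]
knob_centre side [(array([205.3, 291.4]), 0.78)]
   tri [0.516  0.2552 0.0641] [array([0.5674, 0.1863, 0.    ]), array([0.5866, 0.1512, 0.    ])]
screw_foot scene [(array([234.5, 258.7]), 0.83)]
screw_foot side [(array([226.1, 279.2]), 0.58)]
   tri [0.5325 0.2864 0.0043] [array([0.5311, 0.2796, 0.    ]), array([0.5418, 0.2824, 0.    ])]
foot_back_left scene [(array([208.6, 271.4]), 0.72)]
foot_back_left side []
foot_front_right scene []
foot_front_right side []
foot_back_right scene []
foot_back_right side []
sharpening_base scene [(array([210.5, 270.8]), 0.57)]
sharpening_base side [(array([209.1, 294.7]), 0.89)]
   tri [ 0.5732  0.1558 -0.0078] [array([0.5686, 0.1651, 0.    ]), array([0.5631, 0.1676, 0.    ])]
dish_brush scene [(array([308.5, 192.8]), 0.74)]
dish_brush side [(array([286.7, 218.6]), 0.89)]
   tri [ 0.5108  0.5919 -0.019 ] [array([ 0.496 ,  0.6037, -0.    ]), array([0.4931, 0.6119, 0.    ])]
shears scene [(array([256.9, 318.8]), 0.79)]
shears side [(array([243. , 341.3]), 0.76)]
   tri [ 0.3425  0.2617 -0.0059] [array([0.3382, 0.2671, 0.    ]), array([0.3388, 0.2709, 0.    ])]
```

```bash
python3 - <<'E'
import cv2,numpy as np
a=cv2.imread("pics/scene0.png")[160:310,150:350];b=cv2.imread("pics/side0.png")[150:300,180:380]
cv2.imwrite("pics/z0.png",np.vstack([cv2.resize(x,None,fx=4,fy=4,interpolation=2)[:300*1] if 0 else cv2.resize(x,(400,300)) for x in (a,b)]))
cv2.imwrite("pics/z0.png",np.hstack([cv2.resize(a[:,40:],(400*1,375)),cv2.resize(b[:,40:],(400,375))]))
E
python3 - <<'E'
from h import *
np.set_printoptions(precision=4,suppress=True)
for c,a in (("scene",[214.1,267.1]),("side",[205.3,291.4])): print(onz(c,a,.1))
for c,a in (("scene",[210.5,270.8]),("side",[209.1,294.7])): print(onz(c,a,.0))
for c,a in (("scene",[234.5,258.7]),("side",[226.1,279.2])): print(onz(c,a,.005))
E
```

```text
[0.4886 0.2946 0.1   ]
[0.4749 0.313  0.1   ]
[0.5686 0.1651 0.    ]
[0.5631 0.1676 0.    ]
[0.5273 0.2845 0.005 ]
[0.5365 0.2897 0.005 ]
```

View pics/z0.png

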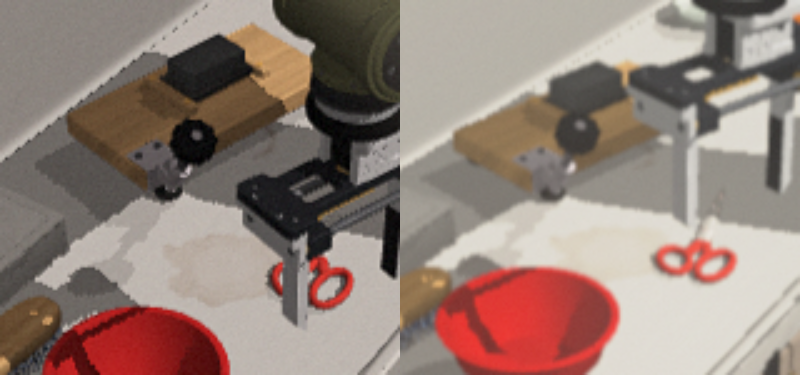

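Call:
arm_command(plan=[-1,0.8,-0.55,-0.06,0,-1,0.8,-0.55,-0.06,0,-1,0.8,-0.55,-0.06,0,-1,0.8,-0.55,-0.06,0,-1,0.8,-0.55,-0.06,0,-1,0.8,-0.55,-0.06,0,-1,0.8,-0.55,-0.06,0,-1,0.8,-0.55,-0.06,0,-1,0.8,-0.55,-0.06,0,-1,0.8,-0.55,-0.06,0,-1,0.8,-0.55,-0.06,0], newtons=10)

```text
time_s: 2.05
ee_pos: [0.4964, 0.3014, 0.3808]
eef_rot: [3.141, -0.0, 2.815]
force: [-0.4, 0.2, -0.6]
grip_width: 0.0942
```

Run:
```python
from h import *
np.set_printoptions(precision=4,suppress=True)
o=sensors.get_obs(); print(o["time_s"],o["ee_pos"],o["eef_rot"],o["qpos"],o["force"])
for c in ["scene","side","wrist"]:
    cv2.imwrite(f"pics/{c}1.png",vision.camera(c))
for n in ["knob_centre","screw_foot","foot_back_left","foot_front_right","sharpening_base"]:
    obs=[]
    for c in ["scene","side","wrist"]:
        r=vision.pinpoint(n,c); 
        print(n,c,[(np.round(x["at"],1),round(x["confidence"],2)) for x in r[:2]],onz(c,r[0]["at"],0.1 if n[0]=='k' else 0) if r else "")
        if r: obs.append((c,r[0]["at"]))
    if len(obs)>=2: print("   tri",tri(obs))
```

```text
2.05 [0.4964 0.3014 0.3808] [ 3.1415 -0.0001  2.8147] [ 0.4825  0.3875  1.4604  0.0002  1.2937 -0.7614] [-0.411   0.1651 -0.5979]
knob_centre scene [(array([214.9, 268.7]), 0.5)] [0.483  0.2951 0.1   ]
knob_centre side [(array([203.3, 288.3]), 0.71)] [0.4891 0.3073 0.1   ]
knob_centre wrist [(array([197.8, 281.2]), 0.85)] [0.4838 0.3072 0.1   ]
   tri [0.4826 0.3066 0.1041]
screw_foot scene [(array([235.2, 258.7]), 0.65)] [0.5292 0.2822 0.    ]
screw_foot side [(array([227.3, 279.1]), 0.8)] [0.5379 0.2885 0.    ]
screw_foot wrist [(array([215.2, 284.9]), 0.75)] [0.5284 0.2965 0.    ]
   tri [0.5254 0.2967 0.0094]
foot_back_left scene [] 
foot_back_left side [] 
foot_back_left wrist [(array([197.2, 280.5]), 0.39)] [0.5083 0.2983 0.    ]
foot_front_right scene [(array([235.2, 259.8]), 0.4)] [0.5266 0.2804 0.    ]
foot_front_right side [] 
foot_front_right wrist [(array([294.2, 179.1]), 0.34)] [0.579  0.1526 0.    ]
   tri [ 0.6935  0.0425 -0.237 ]
sharpening_base scene [(array([206. , 272.8]), 0.79)] [0.5768 0.1425 0.    ]
sharpening_base side [(array([207. , 291.9]), 0.63)] [0.5787 0.1602 0.    ]
sharpening_base wrist [(array([292.3, 180.1]), 0.97)] [0.5771 0.1546 0.    ]
   tri [0.5768 0.1535 0.0012]
```

View pics/wrist1.png

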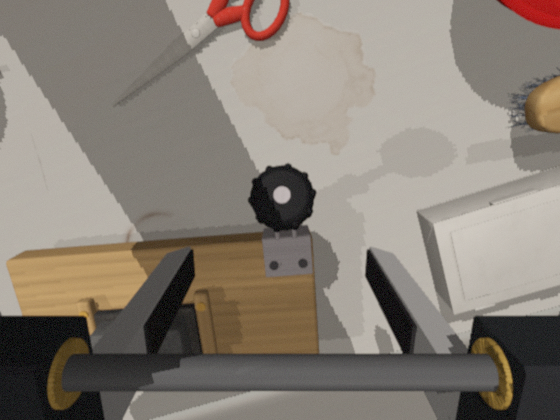

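View pics/scene1.png

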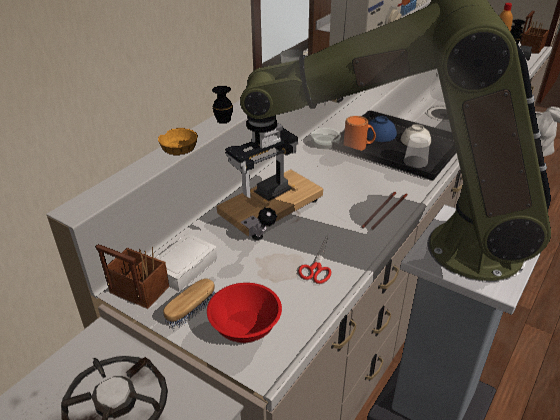

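Run:
```python
from h import *
np.set_printoptions(precision=4,suppress=True)
a=onz("wrist",[233,312],.046);b=onz("wrist",[254,14],.046);d=a-b
print(a,b,np.linalg.norm(d),np.degrees(np.arctan2(-d[0],d[1])))
w=cv2.imread("pics/wrist1.png")[140:300,180:400];s=cv2.imread("pics/scene1.png")[180:260,200:340]
cv2.imwrite("pics/z1.png",np.hstack([cv2.resize(w,(412,300)),cv2.resize(s,(380,300*1))]))
e=cv2.imread("pics/side1.png")[170:250,230:370];cv2.imwrite("pics/z1b.png",np.hstack([cv2.resize(e,(396,300)),cv2.resize(s,(396,300))]))
for x in (0.,.003,.006): print(x)
```

```text
[0.5394 0.3188 0.046 ] [0.4679 0.0426 0.046 ] 0.28527171187540007 -14.498568317930925
0.0
0.003
0.006
```

View pics/z1b.png

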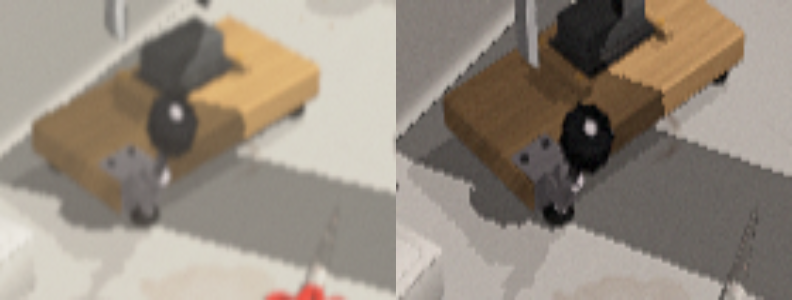

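Call:
arm_command(plan=[-1,-0.034,0.016,-0.03,0.07,-1,-0.034,0.016,-0.06,0.14,-1,-0.034,0.016,-0.1,0.21,-1,-0.034,0.016,-0.12,0.28,-1,-0.034,0.016,-0.12,0.32,-1,-0.034,0.016,-0.12,0.32,-1,-0.034,0.016,-0.12,0.32], newtons=8)

```text
time_s: 3.65
ee_pos: [0.4835, 0.3071, 0.3328]
eef_rot: [3.142, 0.0, -2.802]
force: [0.4, 1.3, 0.9]
grip_width: 0.0941
```

```bash
cat > look.py <<'E'
from h import *
import sys
np.set_printoptions(precision=4,suppress=True)
t=sys.argv[1]
o=sensors.get_obs(); print(o["time_s"],o["ee_pos"],o["eef_rot"],o["qpos"][5],o["force"],o["moment"],o["grip_width"])
for c in ["scene","side","wrist"]: cv2.imwrite(f"pics/{c}{t}.png",vision.camera(c))
for n in ["knob_centre","screw_foot"]:
    obs=[]
    for c in ["scene","side","wrist"]:
        r=vision.pinpoint(n,c)
        print(n,c,[(np.round(x["at"],1),round(x["confidence"],2)) for x in r[:2]],onz(c,r[0]["at"],0.1 if n[0]=='k' else 0) if r else "")
        if r: obs.append((c,r[0]["at"]))
    if len(obs)>=2: print("   tri",tri(obs))
E
python3 look.py 2
```

```text
3.65 [0.4835 0.3071 0.3328] [ 3.1415  0.0004 -2.8019] -1.4084832951302293 [0.4365 1.2568 0.9087] [0.0625 0.0037 0.0177] 0.09414746620904228
knob_centre scene [(array([215.3, 266.9]), 0.74)] [0.486  0.2993 0.1   ]
knob_centre side [(array([203.1, 288.9]), 0.77), (array([243.9, 341.4]), 0.36)] [0.4884 0.3054 0.1   ]
knob_centre wrist [(array([239.5, 283.4]), 0.62)] [0.4836 0.3092 0.1   ]
   tri [0.4826 0.3084 0.1046]
screw_foot scene [(array([239.5, 258.8]), 0.76)] [ 0.5176  0.2977 -0.    ]
screw_foot side [(array([227.1, 279.6]), 0.75)] [0.5373 0.2868 0.    ]
screw_foot wrist [(array([240.2, 253.9]), 0.6)] [0.53   0.2975 0.    ]
   tri [0.5252 0.2973 0.004 ]
```

View pics/wrist2.png

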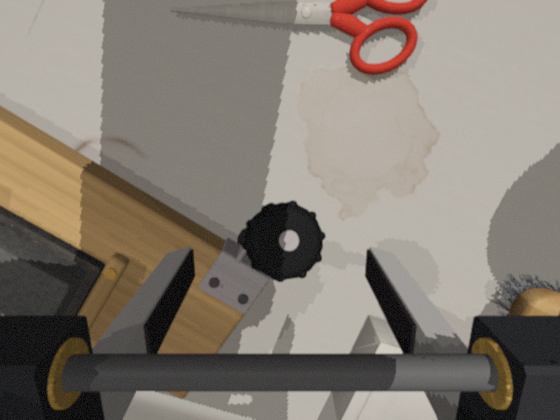

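Call:
arm_command(plan=[-1,0,0.0025,-0.04,0,-1,0,0.0025,-0.08,0,-1,0,0.0025,-0.11,0,-1,0,0.0025,-0.128,0,-1,0,0.0025,-0.128,0,-1,0,0.0025,-0.128,0], newtons=8)

```text
time_s: 4.7
ee_pos: [0.4836, 0.3082, 0.2819]
eef_rot: [3.142, 0.001, -2.799]
force: [-0.5, 0.8, 0.2]
grip_width: 0.0943
```

Call:
arm_command(plan=[1,0,0,0,0,1,0,0,0,0,1,0,0,0,0,1,0,0,0,0,1,0,0,0,0,1,0,0,0,0,1,0,0,0,0])

```text
time_s: 5.4
ee_pos: [0.4834, 0.3083, 0.2816]
eef_rot: [3.141, 0.0, -2.799]
force: [-1.6, 2.3, 1.6]
grip_width: 0.0514
```

```bash
python3 look.py 3; python3 -c "
import cv2,numpy as np
s=cv2.imread('pics/scene3.png')[160:280,180:340];e=cv2.imread('pics/side3.png')[150:270,210:370]
cv2.imwrite('pics/z3.png',np.hstack([cv2.resize(e,(400,300)),cv2.resize(s,(400,300))]))"
```

```text
5.4 [0.4834 0.3083 0.2816] [ 3.1412  0.0001 -2.7991] -1.409686690711537 [-1.6185  2.3382  1.5798] [ 0.3997  0.3117 -0.0353] 0.051401969595353
knob_centre scene [(array([212.5, 264.9]), 0.67)] [0.4978 0.292  0.1   ]
knob_centre side [(array([200.8, 289.1]), 0.62)] [0.496  0.2932 0.1   ]
knob_centre wrist [(array([274.8, 281.4]), 0.73)] [0.4829 0.3085 0.1   ]
   tri [0.4834 0.3078 0.1108]
screw_foot scene [(array([234.4, 259.2]), 0.69)] [0.5302 0.2784 0.    ]
screw_foot side [(array([229.5, 279.4]), 0.58)] [0.5296 0.2988 0.    ]
screw_foot wrist [(array([265.1, 242.6]), 0.7)] [0.533  0.2938 0.    ]
   tri [0.5292 0.2917 0.003 ]
```

View pics/z3.png

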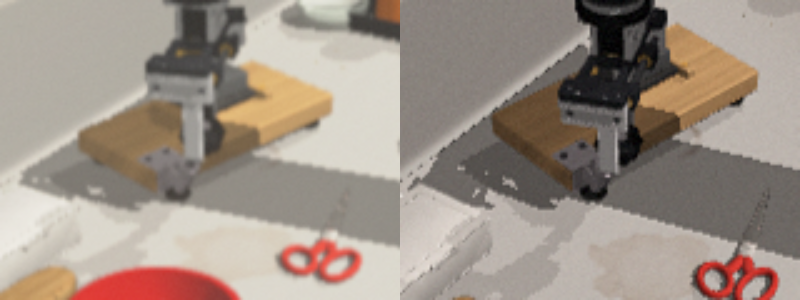

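View pics/wrist3.png

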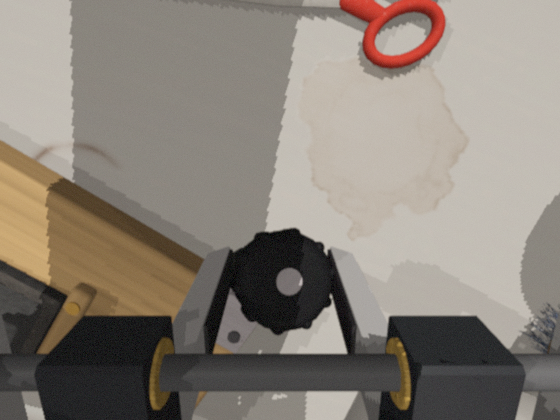

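Call:
arm_command(plan=[1,0.0002,0,-0.0005,-0.05,1,0.0004,0,-0.001,-0.1,1,0.0006,0,-0.0015,-0.15,1,0.0008,0,-0.002,-0.2,1,0.001,0,-0.0024,-0.25,1,0.0011,0,-0.0026,-0.28,1,0.0011,0,-0.0026,-0.28], newtons=10)

```text
time_s: 6.55
ee_pos: [0.484, 0.308, 0.2804]
eef_rot: [-3.142, 0.0, 2.897]
force: [-0.4, -0.4, 1.2]
grip_width: 0.0474
```

```bash
python3 look.py 4
```

```text
6.55 [0.484  0.308  0.2804] [-3.1415  0.0003  2.8966] -0.8227382292186772 [-0.4202 -0.4435  1.2029] [ 0.1607  0.1242 -0.0073] 0.04744536660239349
knob_centre scene [(array([216.4, 263.8]), 0.64)] [0.4901 0.3079 0.1   ]
knob_centre side [(array([200.7, 287.7]), 0.68)] [0.4997 0.2947 0.1   ]
knob_centre wrist [(array([278.8, 279.7]), 0.7)] [0.4853 0.3078 0.1   ]
   tri [0.486  0.3105 0.1063]
screw_foot scene [(array([237.9, 258.8]), 0.56), (array([217.1, 265. ]), 0.27)] [0.5218 0.2919 0.    ]
screw_foot side [(array([226.3, 279.4]), 0.55)] [0.5406 0.2831 0.    ]
screw_foot wrist [(array([271.1, 277.6]), 0.69)] [0.5289 0.2954 0.    ]
   tri [0.5242 0.2971 0.0079]
```

View pics/wrist4.png

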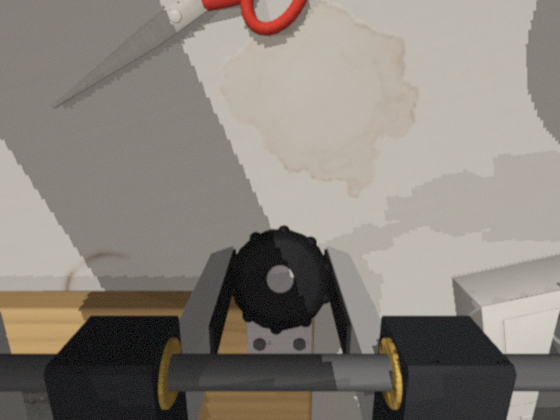

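Call:
arm_command(plan=[1,0.0002,0,-0.0005,-0.05,1,0.0004,0,-0.001,-0.1,1,0.0006,0,-0.0015,-0.15])

```text
time_s: 7.3
ee_pos: [0.4842, 0.3084, 0.2801]
eef_rot: [3.14, 0.0, 2.58]
force: [-0.2, 1.9, 1.9]
grip_width: 0.0493
```

```bash
python3 look.py 5
```

```text
7.3 [0.4842 0.3084 0.2801] [3.1402 0.0003 2.5798] -0.5060034314318073 [-0.1824  1.9076  1.8509] [ 0.8027 -0.2018  0.3199] 0.049263480478876326
knob_centre scene [(array([217. , 265.5]), 0.58)] [0.4847 0.3076 0.1   ]
knob_centre side [(array([204.6, 292.3]), 0.57)] [0.4751 0.3081 0.1   ]
knob_centre wrist [] 
   tri [0.4856 0.2997 0.0941]
screw_foot scene [(array([237. , 258.6]), 0.8)] [0.5247 0.2889 0.    ]
screw_foot side [(array([228.4, 281.3]), 0.53)] [0.5286 0.2905 0.    ]
screw_foot wrist [(array([271.2, 294.3]), 0.58)] [0.5301 0.2941 0.    ]
   tri [0.5255 0.2937 0.0032]
```

View pics/wrist5.png

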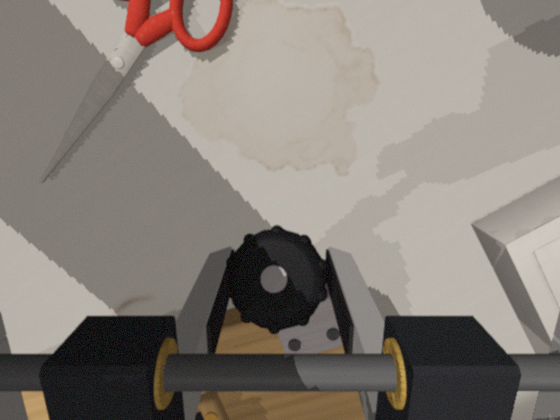

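Call:
arm_command(plan=[1,0.0002,0,-0.0005,-0.05,1,0.0004,0,-0.001,-0.1,1,0.0005,0,-0.0014,-0.14,1,0.0005,0,-0.0014,-0.14])

```text
time_s: 8.15
ee_pos: [0.4844, 0.308, 0.2792]
eef_rot: [-3.141, 0.0, 2.29]
force: [-0.2, -0.9, 1.4]
grip_width: 0.051
```

```bash
python3 look.py 6
```

```text
8.15 [0.4844 0.308  0.2792] [-3.1415  0.0004  2.2896] -0.21601927887487526 [-0.1691 -0.8888  1.4161] [ 0.0209 -0.228   0.0762] 0.05101273568697265
knob_centre scene [(array([216.7, 265.7]), 0.63)] [0.485  0.3062 0.1   ]
knob_centre side [(array([204.7, 290.1]), 0.78)] [0.48   0.3118 0.1   ]
knob_centre wrist [(array([276.3, 274.4]), 0.86)] [0.4824 0.3075 0.1   ]
   tri [0.4838 0.3067 0.0984]
screw_foot scene [(array([235., 259.]), 0.68)] [0.529 0.281 0.   ]
screw_foot side [(array([226.2, 282.3]), 0.63)] [0.5336 0.2781 0.    ]
screw_foot wrist [(array([266. , 310.2]), 0.96)] [0.5306 0.2936 0.    ]
   tri [0.522  0.2955 0.0126]
```

View pics/wrist6.png

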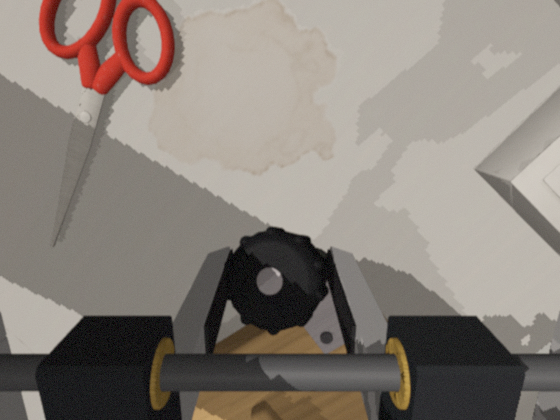

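Call:
arm_command(plan=[-0.7,0,0,0,0,-0.7,0,0,0,0,-0.7,0,0,0,0,-0.7,0,0,0,0.05,-0.7,0,0,0,0.12,-0.7,0,0,0,0.19,-0.7,0,0,0,0.26,-0.7,0,0,0,0.33,-0.7,0,0,0,0.4,-0.7,0,0,0,0.47,-0.7,0,0,0,0.54,-0.7,0,0,0,0.58,-0.7,0,0,0,0.58,1,0,0,0,0.58,1,0,0,0,0.58,1,0,0,0,0.58,1,0,0,0,0.58,1,0,0,0,0.58])

```text
time_s: 10.4
ee_pos: [0.4843, 0.3083, 0.2794]
eef_rot: [3.141, 0.0, -2.779]
force: [-1.4, 2.4, 1.0]
grip_width: 0.0514
```

```bash
python3 look.py 7
```

```text
10.4 [0.4843 0.3083 0.2794] [ 3.1412  0.0001 -2.7786] -1.4309947475066895 [-1.4262  2.4055  0.9656] [0.3464 0.2275 0.0004] 0.05143329872022278
knob_centre scene [(array([217.3, 269.4]), 0.54)] [0.4752 0.3029 0.1   ]
knob_centre side [(array([203.3, 290.4]), 0.46)] [0.4841 0.3042 0.1   ]
knob_centre wrist [(array([278.5, 282.4]), 0.97)] [0.4845 0.3092 0.1   ]
   tri [0.4789 0.3074 0.1033]
screw_foot scene [(array([241.9, 258.3]), 0.67)] [0.5125 0.3071 0.    ]
screw_foot side [(array([225.6, 278.4]), 0.6), (array([246.1, 341.8]), 0.16)] [0.5456 0.2812 0.    ]
screw_foot wrist [(array([263.6, 245.5]), 0.67)] [0.531  0.2964 0.    ]
   tri [0.5268 0.2981 0.0028]
```

View pics/wrist7.png

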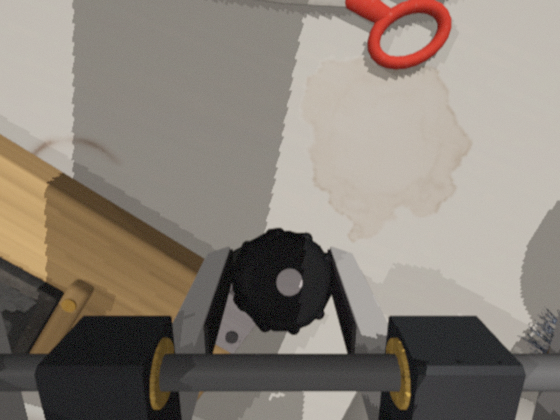

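Call:
arm_command(plan=[1,0.0002,0,-0.0005,-0.05,1,0.0004,0,-0.001,-0.1,1,0.0006,0,-0.0015,-0.15,1,0.0008,0,-0.002,-0.2,1,0.001,0,-0.0024,-0.25,1,0.0011,0,-0.0026,-0.29,1,0.0011,0,-0.0026,-0.29,1,0.0011,0,-0.0026,-0.29], newtons=12)

```text
time_s: 11.65
ee_pos: [0.4849, 0.3079, 0.2781]
eef_rot: [-3.141, 0.0, 2.9]
force: [-1.3, -0.1, 1.1]
grip_width: 0.0478
```

Call:
arm_command(plan=[1,-0.0012,0.001,-0.0025,0,1,-0.0012,0.001,-0.0025,0])

```text
time_s: 11.85
ee_pos: [0.4843, 0.3084, 0.277]
eef_rot: [-3.141, -0.0, 2.899]
force: [-0.0, -2.1, 1.2]
grip_width: 0.0478
```

Call:
arm_command(plan=[1,-0.0012,0.001,-0.0025,0,1,-0.0012,0.001,-0.0025,0])

```text
time_s: 12.05
ee_pos: [0.4838, 0.3088, 0.276]
eef_rot: [-3.141, -0.0, 2.898]
force: [-0.8, -2.2, 1.8]
grip_width: 0.0476
```

Call:
arm_command(plan=[1,-0.0012,0.001,-0.0025,0,1,-0.0012,0.001,-0.0025,0])

```text
time_s: 12.25
ee_pos: [0.4833, 0.3092, 0.275]
eef_rot: [-3.141, -0.0, 2.898]
force: [-0.7, -3.6, 1.1]
grip_width: 0.0479
```

Call:
arm_command(plan=[1,-0.0008,0,-0.0025,0,1,-0.0008,0,-0.0025,0])

```text
time_s: 12.45
ee_pos: [0.483, 0.3093, 0.2741]
eef_rot: [-3.142, -0.0, 2.898]
force: [-0.2, -3.8, 1.7]
grip_width: 0.0476
```

Call:
arm_command(plan=[1,-0.0008,0,-0.0025,0,1,-0.0008,0,-0.0025,0])

```text
time_s: 12.65
ee_pos: [0.4826, 0.3094, 0.2731]
eef_rot: [3.141, -0.0, 2.898]
force: [-1.0, -2.3, 1.9]
grip_width: 0.0476
```

Call:
arm_command(plan=[1,-0.0008,0,-0.0025,0,1,-0.0008,0,-0.0025,0])

```text
time_s: 12.85
ee_pos: [0.4823, 0.3095, 0.2722]
eef_rot: [3.141, -0.0, 2.898]
force: [-2.2, -1.6, 2.2]
grip_width: 0.0479
```

```bash
python3 look.py 8;python3 -c "
import cv2,numpy as np
s=cv2.imread('pics/scene8.png')[160:280,180:340];e=cv2.imread('pics/side8.png')[150:270,210:370]
cv2.imwrite('pics/z8.png',np.hstack([cv2.resize(e,(400,300)),cv2.resize(s,(400,300))]))"
```

```text
12.85 [0.4823 0.3095 0.2722] [ 3.1413 -0.0002  2.8977] -0.820521395816111 [-2.1562 -1.611   2.204 ] [-0.4355  0.309  -0.0526] 0.04794753234082408
knob_centre scene [(array([218.6, 269.6]), 0.67)] [0.4715 0.3073 0.1   ]
knob_centre side [(array([204.6, 290.6]), 0.61)] [0.4792 0.3106 0.1   ]
knob_centre wrist [(array([275.4, 279.4]), 0.84)] [0.4779 0.3106 0.1   ]
   tri [0.4754 0.3102 0.1011]
screw_foot scene [(array([240.4, 257.8]), 0.7)] [0.5176 0.3025 0.    ]
screw_foot side [(array([230.7, 281. ]), 0.59)] [0.5215 0.3022 0.    ]
screw_foot wrist [(array([275.3, 277.4]), 0.93)] [0.527  0.2968 0.    ]
   tri [ 0.5262  0.2957 -0.0055]
```

View pics/z8.png

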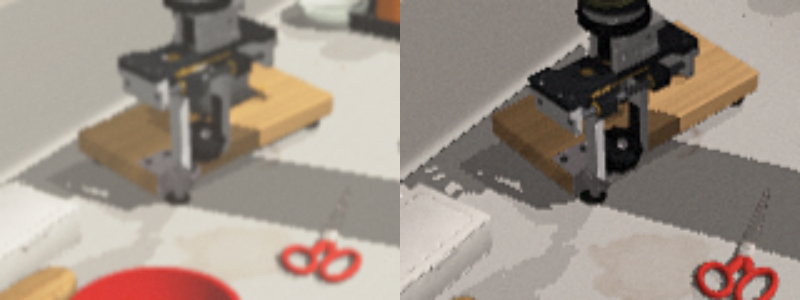

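View pics/wrist8.png

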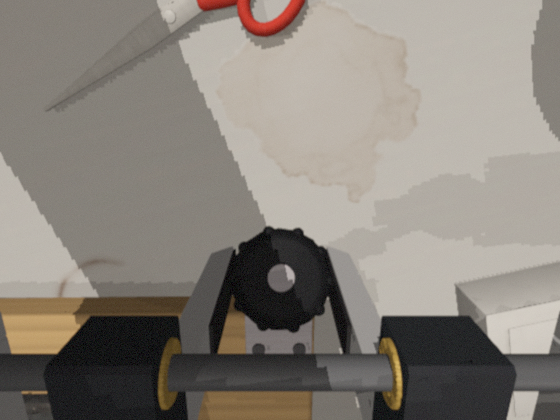

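Call:
arm_command(plan=[1,-0.0012,0.0005,-0.0025,0,1,-0.0012,0.0005,-0.0025,0])

```text
time_s: 13.5
ee_pos: [0.4819, 0.3096, 0.2716]
eef_rot: [3.141, 0.0, 2.898]
force: [-3.1, -0.9, 6.7]
grip_width: 0.0477
```

Call:
arm_command(plan=[1,-0.0012,0.0005,-0.0025,0,1,-0.0012,0.0005,-0.0025,0])

```text
time_s: 13.7
ee_pos: [0.4815, 0.3098, 0.2711]
eef_rot: [3.141, 0.001, 2.898]
force: [-4.4, -1.2, 10.3]
grip_width: 0.0475
```

Call:
arm_command(plan=[1,-0.0012,0.0005,-0.0025,0,1,-0.0012,0.0005,-0.0025,0])

```text
time_s: 13.9
ee_pos: [0.4811, 0.3101, 0.2704]
eef_rot: [3.14, 0.001, 2.898]
force: [-4.0, -2.4, 13.4]
grip_width: 0.0483
```

Call:
arm_command(plan=[1,0.005,-0.002,0.011,0,1,0.0096,-0.0045,0.0225,0,1,0.0096,-0.0045,0.0225,0])

```text
time_s: 14.2
ee_pos: [0.4851, 0.3078, 0.2783]
eef_rot: [-3.141, 0.0, 2.897]
force: [1.4, -0.4, -2.8]
grip_width: 0.0476
```

Call:
arm_command(plan=[1,0.0002,0,-0.0005,-0.05,1,0.0004,0,-0.001,-0.1,1,0.0006,0,-0.0015,-0.15,1,0.0008,0,-0.002,-0.2,1,0.001,0,-0.0024,-0.25,1,0.0011,0,-0.0026,-0.29,1,0.0011,0,-0.0026,-0.29,1,0.0011,0,-0.0026,-0.29])

```text
time_s: 15.0
ee_pos: [0.4853, 0.3081, 0.2772]
eef_rot: [3.141, 0.0, 2.293]
force: [0.5, -0.0, 1.5]
grip_width: 0.0507
```

```bash
python3 look.py 9
```

```text
15.0 [0.4853 0.3081 0.2772] [3.1413 0.     2.2928] -0.21996803540417387 [ 0.527  -0.001   1.5136] [ 0.2151 -0.344   0.1585] 0.05069060301797302
knob_centre scene [(array([218.2, 268.4]), 0.58), (array([310.3, 191.4]), 0.31)] [0.4752 0.3076 0.1   ]
knob_centre side [(array([203.2, 291.7]), 0.78)] [0.4814 0.3018 0.1   ]
knob_centre wrist [(array([277.2, 275.3]), 0.94)] [0.4833 0.3084 0.1   ]
   tri [0.4789 0.3074 0.1012]
screw_foot scene [(array([237.1, 260.7]), 0.64)] [0.5194 0.286  0.    ]
screw_foot side [(array([227.4, 281.1]), 0.65)] [0.5325 0.2859 0.    ]
screw_foot wrist [(array([264. , 309.4]), 0.86)] [0.5291 0.2952 0.    ]
   tri [0.5217 0.2956 0.0074]
```

View pics/wrist9.png

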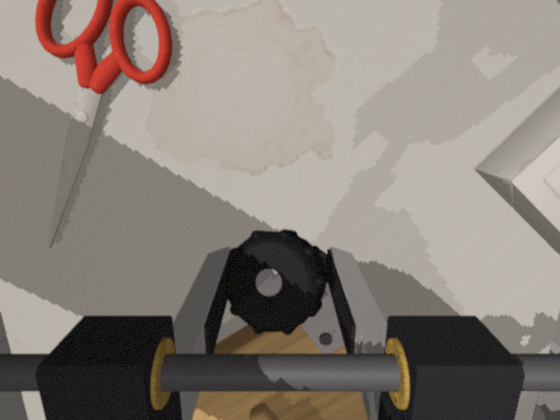

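Call:
arm_command(plan=[-0.7,0,0,0,0,-0.7,0,0,0,0,-0.7,0,0,0,0,-0.7,0,0,0,0.05,-0.7,0,0,0,0.12,-0.7,0,0,0,0.19,-0.7,0,0,0,0.26,-0.7,0,0,0,0.33,-0.7,0,0,0,0.4,-0.7,0,0,0,0.47,-0.7,0,0,0,0.54,-0.7,0,0,0,0.58,-0.7,0,0,0,0.58,1,0,0,0,0.58,1,0,0,0,0.58,1,0,0,0,0.58,1,0,0,0,0.58,1,0,0,0,0.58])

```text
time_s: 17.25
ee_pos: [0.4852, 0.3082, 0.2773]
eef_rot: [3.141, 0.0, -2.779]
force: [-1.3, 2.0, 1.5]
grip_width: 0.0512
```

Call:
arm_command(plan=[1,0.0002,0,-0.0005,-0.05,1,0.0004,0,-0.001,-0.1,1,0.0006,0,-0.0015,-0.15,1,0.0008,0,-0.002,-0.2,1,0.001,0,-0.0024,-0.25,1,0.0012,0,-0.0028,-0.3,1,0.0014,0,-0.0032,-0.35,1,0.0016,0,-0.0036,-0.4,1,0.0018,0,-0.004,-0.45,1,0.002,0,-0.0045,-0.5,1,0.0022,0,-0.005,-0.55,1,0.0023,0,-0.0052,-0.58,1,0.0023,0,-0.0052,-0.58])

```text
time_s: 18.55
ee_pos: [0.4862, 0.3081, 0.2753]
eef_rot: [3.141, 0.0, 2.289]
force: [0.5, -1.7, 1.1]
grip_width: 0.0509
```

```bash
python3 look.py 10
```

```text
18.55 [0.4862 0.3081 0.2753] [3.1412 0.0003 2.2892] -0.21708620717225668 [ 0.525  -1.7417  1.1047] [-0.0482 -0.1835  0.0979] 0.05093646288538845
knob_centre scene [(array([217. , 267.3]), 0.52)] [0.4807 0.3049 0.1   ]
knob_centre side [(array([204.6, 290. ]), 0.65)] [0.4806 0.3114 0.1   ]
knob_centre wrist [(array([264., 307.]), 0.22)] [0.4903 0.3243 0.1   ]
   tri [0.4775 0.3217 0.1091]
screw_foot scene [(array([239.6, 258.8]), 0.54)] [0.5174 0.2981 0.    ]
screw_foot side [(array([227.7, 278.9]), 0.56)] [0.537  0.2908 0.    ]
screw_foot wrist [(array([262. , 308.8]), 0.67)] [0.5277 0.2967 0.    ]
   tri [0.5248 0.2984 0.0032]
```

View pics/wrist10.png

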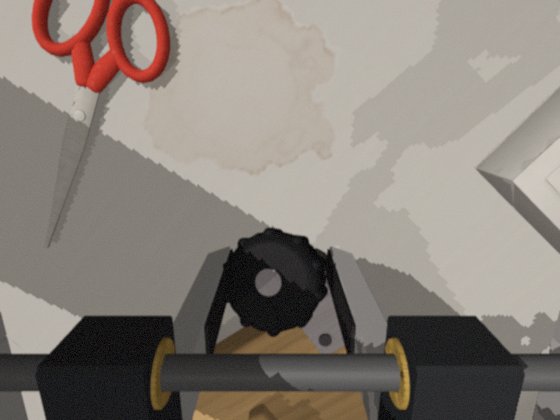

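Call:
arm_command(plan=[-0.7,0,0,0,0,-0.7,0,0,0,0,-0.7,0,0,0,0,-0.7,0,0,0,0.05,-0.7,0,0,0,0.12,-0.7,0,0,0,0.19,-0.7,0,0,0,0.26,-0.7,0,0,0,0.33,-0.7,0,0,0,0.4,-0.7,0,0,0,0.47,-0.7,0,0,0,0.54,-0.7,0,0,0,0.58,-0.7,0,0,0,0.58,1,0,0,0,0.58,1,0,0,0,0.58,1,0,0,0,0.58,1,0,0,0,0.58,1,0,0,0,0.58])

```text
time_s: 20.8
ee_pos: [0.4861, 0.3082, 0.2752]
eef_rot: [3.141, 0.0, -2.779]
force: [-0.6, 1.7, 1.5]
grip_width: 0.0514
```

Call:
arm_command(plan=[1,0.0002,0,-0.0005,-0.05,1,0.0004,0,-0.001,-0.1,1,0.0006,0,-0.0015,-0.15,1,0.0008,0,-0.002,-0.2,1,0.001,0,-0.0024,-0.25,1,0.0011,0,-0.0026,-0.29,1,0.0011,0,-0.0026,-0.29,1,0.0011,0,-0.0026,-0.29])

```text
time_s: 21.6
ee_pos: [0.4866, 0.308, 0.274]
eef_rot: [-3.141, -0.0, 2.9]
force: [-0.4, 0.1, -0.4]
grip_width: 0.0479
```

Call:
arm_command(plan=[1,-0.0006,0.0004,-0.00125,0,1,-0.0006,0.0004,-0.00125,0])

```text
time_s: 21.8
ee_pos: [0.4863, 0.3082, 0.2735]
eef_rot: [-3.141, -0.0, 2.899]
force: [0.1, -2.7, 1.6]
grip_width: 0.0473
```

Call:
arm_command(plan=[1,-0.0006,0.0004,-0.00125,0,1,-0.0006,0.0004,-0.00125,0])

```text
time_s: 22.0
ee_pos: [0.4861, 0.3084, 0.273]
eef_rot: [-3.141, 0.0, 2.898]
force: [-0.9, -1.9, 1.4]
grip_width: 0.0476
```

Call:
arm_command(plan=[1,-0.0006,0.0004,-0.00125,0,1,-0.0006,0.0004,-0.00125,0])

```text
time_s: 22.2
ee_pos: [0.4859, 0.3085, 0.2725]
eef_rot: [-3.141, -0.0, 2.898]
force: [-0.4, -2.9, 1.0]
grip_width: 0.0477
```

Call:
arm_command(plan=[1,-0.0006,0.0004,-0.00125,0,1,-0.0006,0.0004,-0.00125,0])

```text
time_s: 22.4
ee_pos: [0.4856, 0.3087, 0.272]
eef_rot: [-3.141, -0.0, 2.898]
force: [-0.7, -3.4, 1.4]
grip_width: 0.0476
```

Call:
arm_command(plan=[1,-0.0006,0,-0.00125,0,1,-0.0006,0,-0.00125,0])

```text
time_s: 22.6
ee_pos: [0.4854, 0.3088, 0.2718]
eef_rot: [3.141, 0.0, 2.898]
force: [-2.7, -4.1, 4.3]
grip_width: 0.0478
```

Call:
arm_command(plan=[1,-0.0006,0,-0.00125,0,1,-0.0006,0,-0.00125,0])

```text
time_s: 22.8
ee_pos: [0.4852, 0.3088, 0.2716]
eef_rot: [3.141, 0.0, 2.898]
force: [-2.4, -3.2, 7.0]
grip_width: 0.048
```

Call:
arm_command(plan=[1,-0.0006,0.0002,-0.00125,0,1,-0.0006,0.0002,-0.00125,0])

```text
time_s: 23.0
ee_pos: [0.4849, 0.3089, 0.2713]
eef_rot: [3.141, 0.001, 2.898]
force: [-2.6, -3.3, 9.1]
grip_width: 0.048
```

Call:
arm_command(plan=[1,-0.0006,0.0002,-0.00125,0,1,-0.0006,0.0002,-0.00125,0])

```text
time_s: 23.2
ee_pos: [0.4847, 0.3091, 0.271]
eef_rot: [3.141, 0.001, 2.898]
force: [-2.9, -3.6, 11.0]
grip_width: 0.0477
```

Call:
arm_command(plan=[1,0.0025,-0.001,0.005,0,1,0.0048,-0.002,0.01,0,1,0.0048,-0.002,0.01,0])

```text
time_s: 23.5
ee_pos: [0.4867, 0.3082, 0.2741]
eef_rot: [3.141, 0.0, 2.897]
force: [0.1, -1.8, -1.2]
grip_width: 0.0477
```

Call:
arm_command(plan=[1,0.0002,0,-0.0005,-0.05,1,0.0004,0,-0.001,-0.1,1,0.0006,0,-0.0015,-0.15,1,0.0008,0,-0.002,-0.2,1,0.001,0,-0.0024,-0.25,1,0.0011,0,-0.0026,-0.29,1,0.0011,0,-0.0026,-0.29,1,0.0011,0,-0.0026,-0.29])

```text
time_s: 24.3
ee_pos: [0.4871, 0.3081, 0.2729]
eef_rot: [3.142, -0.0, 2.293]
force: [0.2, -2.6, 1.0]
grip_width: 0.0511
```

Call:
arm_command(plan=[-0.7,0,0,0,0,-0.7,0,0,0,0,-0.7,0,0,0,0,-0.7,0,0,0,0.05,-0.7,0,0,0,0.12,-0.7,0,0,0,0.19,-0.7,0,0,0,0.26,-0.7,0,0,0,0.33,-0.7,0,0,0,0.4,-0.7,0,0,0,0.47,-0.7,0,0,0,0.54,-0.7,0,0,0,0.58,-0.7,0,0,0,0.58])

```text
time_s: 25.6
ee_pos: [0.487, 0.3082, 0.273]
eef_rot: [3.141, 0.0, -2.777]
force: [0.8, -0.8, -1.7]
grip_width: 0.0797
```

```bash
python3 look.py 11;python3 -c "
import cv2,numpy as np
s=cv2.imread('pics/scene11.png')[160:280,180:340];e=cv2.imread('pics/side11.png')[150:270,210:370]
cv2.imwrite('pics/z11.png',np.hstack([cv2.resize(e,(400,300)),cv2.resize(s,(400,300))]))"
```

```text
25.6 [0.487  0.3082 0.273 ] [ 3.1415  0.0001 -2.7766] -1.435272315657725 [ 0.7728 -0.7627 -1.7392] [ 0.0307  0.0598 -0.0198] 0.07970920900748628
knob_centre scene [(array([217.9, 266.6]), 0.61)] [0.4799 0.3092 0.1   ]
knob_centre side [(array([205.1, 289.7]), 0.53)] [0.4796 0.3144 0.1   ]
knob_centre wrist [(array([278.3, 281.7]), 0.81)] [0.4842 0.3075 0.1   ]
   tri [0.4838 0.3074 0.097 ]
screw_foot scene [(array([236.2, 256.9]), 0.58)] [ 0.5308  0.2887 -0.    ]
screw_foot side [(array([228.7, 274.9]), 0.74)] [0.5436 0.3018 0.    ]
screw_foot wrist [(array([262.1, 245.7]), 0.89)] [0.5295 0.2956 0.    ]
   tri [0.534  0.2965 0.0006]
```

View pics/z11.png

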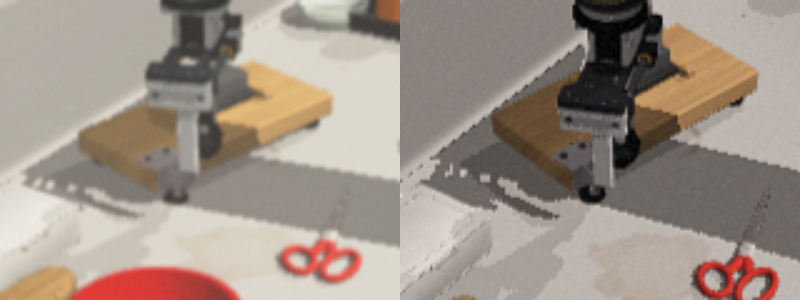

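View pics/wrist11.png

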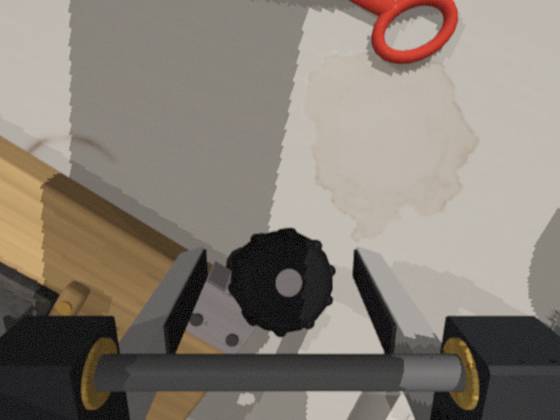

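Call:
arm_command(plan=[1,0,0,0,0,1,0,0,0,0,1,0,0,0,0,1,0,0,0,0,1,0,0,0,0,1,0.0002,0,-0.0005,-0.05,1,0.0004,0,-0.0008,-0.1,1,0.0006,0,-0.0011,-0.15,1,0.0008,0,-0.0014,-0.2,1,0.001,0,-0.0014,-0.25,1,0.0011,0,-0.0014,-0.29,1,0.0011,0,-0.0014,-0.29,-0.2,0.0011,0,-0.0014,-0.29,-0.2,0.0011,0,-0.0014,-0.29,-0.2,0.0011,0,-0.0014,-0.29,1,0.0011,0,-0.0014,-0.29,1,0.0011,0,-0.0014,-0.29,1,0.0011,0,-0.0014,-0.29,1,0.0011,0,-0.0014,-0.29])

```text
time_s: 27.95
ee_pos: [0.4874, 0.308, 0.2724]
eef_rot: [-3.141, -0.0, 2.898]
force: [-0.0, -0.8, 0.1]
grip_width: 0.0477
```

Call:
arm_command(plan=[1,-0.0006,0.0002,-0.00125,0,1,-0.0006,0.0002,-0.00125,0])

```text
time_s: 28.15
ee_pos: [0.4872, 0.3081, 0.2722]
eef_rot: [-3.141, 0.0, 2.898]
force: [-2.6, -3.1, 4.5]
grip_width: 0.0478
```

Call:
arm_command(plan=[1,-0.0006,0.0002,-0.00125,0,1,-0.0006,0.0002,-0.00125,0])

```text
time_s: 28.35
ee_pos: [0.487, 0.3083, 0.2721]
eef_rot: [3.142, 0.0, 2.898]
force: [-3.1, -4.1, 7.4]
grip_width: 0.0476
```

Call:
arm_command(plan=[1,-0.0006,0.0002,-0.00125,0,1,-0.0006,0.0002,-0.00125,0])

```text
time_s: 28.55
ee_pos: [0.4868, 0.3083, 0.2719]
eef_rot: [3.141, 0.001, 2.898]
force: [-4.2, -4.7, 11.7]
grip_width: 0.0477
```

Call:
arm_command(plan=[1,0.0018,-0.0006,0.0038,0,1,0.0018,-0.0006,0.0038,0,1,0.0018,-0.0006,0.0038,0,-0.2,0.0018,-0.0006,0.0038,0,-0.2,0.0018,-0.0006,0.0038,0,-0.2,0.0018,-0.0006,0.0038,0.03,-0.2,0.0018,-0.0006,0.0038,0.05,1,0.0018,-0.0006,0.0038,0.05,1,0.0018,-0.0006,0.0038,0.05,1,0.0018,-0.0006,0.0038,0.05,1,0.0018,-0.0006,0.0038,0.05,1,0.0018,-0.0006,0.0038,0,1,0.0018,-0.0006,0.0038,-0.05,1,0.0018,-0.0006,0.0038,-0.1,1,0.0018,-0.0006,0.0038,-0.15,1,0.0018,-0.0006,0.0038,-0.2,1,0.0018,-0.0006,0.0038,-0.25,1,0.0018,-0.0006,0.0038,-0.28,1,0.0018,-0.0006,0.0038,-0.28,1,0.0018,-0.0006,0.0038,-0.28])

```text
time_s: 30.55
ee_pos: [0.4876, 0.3081, 0.2728]
eef_rot: [3.141, 0.0, 2.313]
force: [0.1, -2.1, 2.6]
grip_width: 0.051
```

```bash
python3 look.py 12
```

```text
30.55 [0.4876 0.3081 0.2728] [3.1407 0.0003 2.3129] -0.24205065112070628 [ 0.1194 -2.1449  2.5903] [-0.0808 -0.4134  0.0801] 0.05097389308884954
knob_centre scene [(array([217.7, 266.5]), 0.79)] [0.4807 0.3086 0.1   ]
knob_centre side [(array([204.5, 291.1]), 0.58)] [0.4783 0.3093 0.1   ]
knob_centre wrist [(array([281.9, 273.4]), 0.74)] [0.4851 0.3077 0.1   ]
   tri [0.4839 0.305  0.0966]
screw_foot scene [(array([238.5, 256.9]), 0.8)] [0.5247 0.2971 0.    ]
screw_foot side [(array([226.9, 278.5]), 0.83)] [0.5408 0.2875 0.    ]
screw_foot wrist [(array([266. , 308.6]), 0.76)] [0.5305 0.2957 0.    ]
   tri [0.5279 0.2985 0.0052]
```

View pics/wrist12.png

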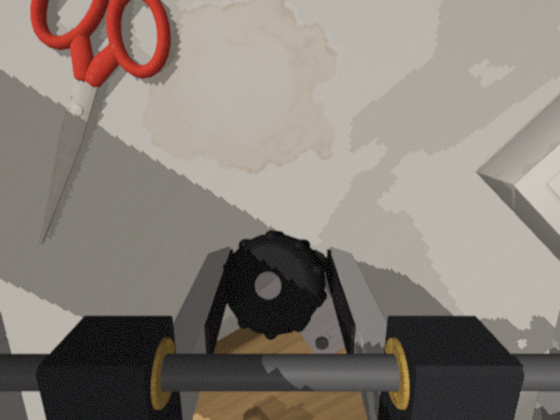

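Call:
arm_command(plan=[-0.8,0,0,0,0,-0.8,0,0,0,0,-0.8,0,0,0,0,-0.8,0,0,0,0,-0.8,0,0,0.05,0,-0.8,0,0,0.12,0,-0.8,0,0,0.2,0,-0.8,0,0,0.28,0.1,-0.8,0,0,0.28,0.16,-0.8,0,0,0.28,0.23,-0.8,0,0,0.28,0.28,-0.8,0,0,0.28,0.28])

```text
time_s: 32.2
ee_pos: [0.4874, 0.3081, 0.3844]
eef_rot: [-3.142, -0.0, 2.9]
force: [-0.4, -0.5, -0.6]
grip_width: 0.0844
```

```bash
python3 look.py 13;python3 -c "
import cv2,numpy as np
s=cv2.imread('pics/scene13.png')[160:280,180:340];e=cv2.imread('pics/side13.png')[150:270,210:370]
cv2.imwrite('pics/z13.png',np.hstack([cv2.resize(e,(400,300)),cv2.resize(s,(400,300))]))"
```

```text
32.2 [0.4874 0.3081 0.3844] [-3.1416 -0.0002  2.8998] -0.8288401246216288 [-0.4333 -0.5012 -0.5829] [-0.009  -0.0148  0.014 ] 0.08439925897582372
knob_centre scene [(array([217.8, 267.5]), 0.84), (array([310.2, 195. ]), 0.32)] [0.4782 0.3075 0.1   ]
knob_centre side [(array([202.3, 290.6]), 0.75)] [0.4871 0.2988 0.1   ]
knob_centre wrist [(array([210.7, 277.9]), 0.88)] [0.4845 0.3077 0.1   ]
   tri [0.481  0.3075 0.1029]
screw_foot scene [] 
screw_foot side [(array([229.1, 280.9]), 0.67)] [0.5272 0.2946 0.    ]
screw_foot wrist [(array([225.9, 277.8]), 0.69)] [0.5302 0.2957 0.    ]
   tri [0.5287 0.295  0.0002]
```

View pics/z13.png

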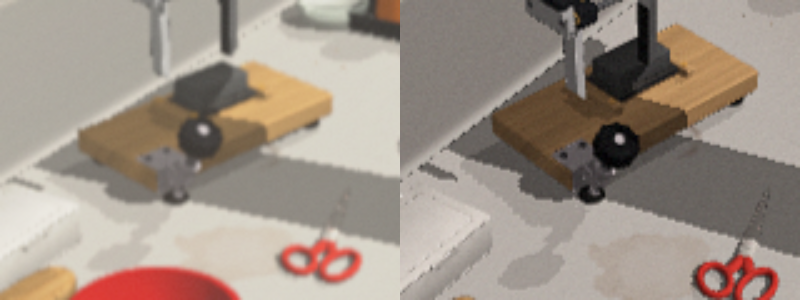

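View pics/wrist13.png

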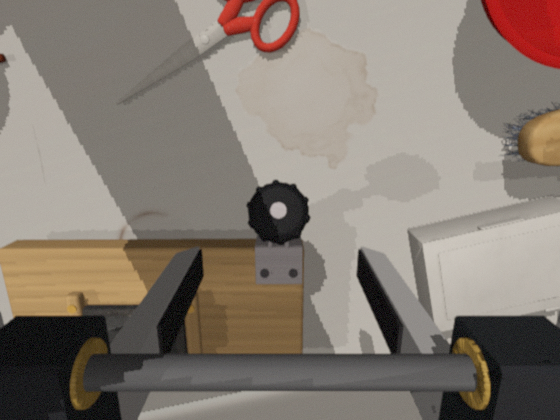

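```bash
cat > rot.py <<'E'
from h import *
from scipy.spatial.transform import Rotation as Ro
np.set_printoptions(precision=3,suppress=True)
a=onz("wrist",[240,302],.046);b=onz("wrist",[243,8],.046);d=a-b
print("edge",a,b,np.degrees(np.arctan2(-d[0],d[1])))
K,Rc,t=P("wrist"); o=sensors.get_obs()
Rt=Ro.from_euler("xyz",o["eef_rot"]).as_matrix(); C=-Rc.T@t
offs=Rt.T@(C-o["ee_pos"]); Rrel=Rc@Rt   # cam<-tool
yb=np.radians(-14.3); ax=Ro.from_euler("z",yb).as_matrix()@np.array([-np.sin(np.radians(25)),0,np.cos(np.radians(25))])
u=Ro.from_euler("z",yb).as_matrix()@np.array([np.cos(np.radians(25)),0,np.sin(np.radians(25))]); v=np.cross(ax,u)
poses={3:([.4834,.3083,.2816],[3.1412,.0001,-2.7991]),4:([.484,.308,.2804],[-3.1415,.0003,2.8966]),5:([.4842,.3084,.2801],[3.1402,.0003,2.5798]),6:([.4844,.308,.2792],[-3.1415,.0004,2.2896]),
7:([.4843,.3083,.2794],[3.1412,.0001,-2.7786]),8:([.4823,.3095,.2722],[3.1413,-.0002,2.8977]),9:([.4853,.3081,.2772],[3.1413,0,2.2928]),10:([.4862,.3081,.2753],[3.1412,.0003,2.2892]),
11:([.487,.3082,.273],[3.1415,.0001,-2.7766]),12:([.4876,.3081,.2728],[3.1407,.0003,2.3129]),13:([.4874,.3081,.3844],[-3.1416,-.0002,2.8998])}
cap={3:(281,289),4:(277,281),5:(278,274),6:(280,269),7:(281,289),8:(278,281),9:(281,268),10:(282,268),11:(282,289),12:(285,268),13:(210,278)}
N=360;rows=[]
for k,(p,e) in poses.items():
    Rt=Ro.from_euler("xyz",e).as_matrix();C=np.array(p)+Rt@offs;R=Rrel@Rt.T
    im=cv2.imread(f"pics/wrist{k}.png")
    # top centre: ray through cap at z=0.11 guess
    dd=R.T@np.linalg.solve(K,[cap[k][1],cap[k][0],1]);z=.113-(0.0013*min(k-3,6));c=C+dd*(z-C[2])/dd[2]
    S=96;ii=np.zeros((S*4,S*4,3),np.uint8)
    th=np.arange(N)*2*np.pi/N; rr=np.linspace(0,.030,90)
    # polar: theta clockwise from above positive
    X=c+rr[:,None,None]*(np.cos(th)[None,:,None]*u-np.sin(th)[None,:,None]*v)
    q=(X-C)@R.T@K.T; m=(q[...,:2]/q[...,2:]).astype(np.float32)
    pol=cv2.remap(im,m[...,0],m[...,1],1); rows.append(cv2.resize(pol,(760,80)))
    print(k,c)
cv2.imwrite("pics/pol_a.png",np.vstack(rows[:6]));cv2.imwrite("pics/pol_b.png",np.vstack(rows[6:]))
E
python3 rot.py
```

```text
edge [0.534 0.319 0.046] [0.469 0.045 0.046] -13.414034746063749
3 [0.478 0.311 0.113]
4 [0.479 0.31  0.112]
5 [0.479 0.309 0.11 ]
6 [0.479 0.307 0.109]
7 [0.481 0.312 0.108]
8 [0.476 0.312 0.106]
9 [0.48  0.306 0.105]
10 [0.481 0.306 0.105]
11 [0.482 0.311 0.105]
12 [0.482 0.306 0.105]
13 [0.482 0.308 0.105]
```

View pics/pol_a.png

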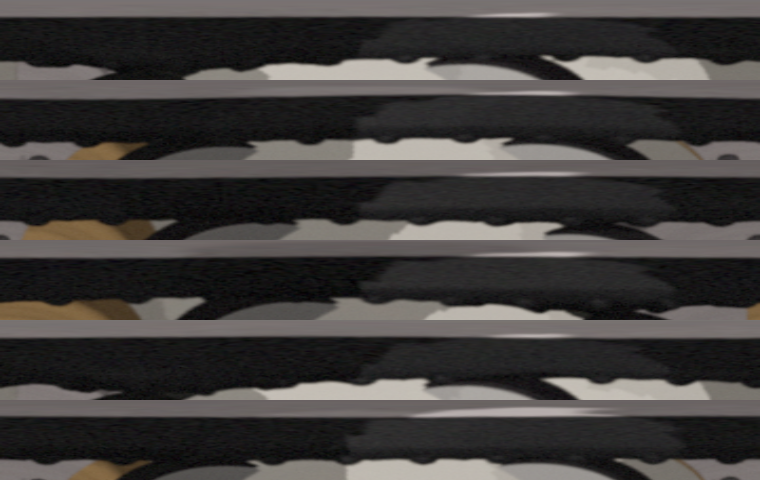

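```bash
sed -i 's/rows.append.*$/rows.append(cv2.cvtColor(pol,cv2.COLOR_BGR2GRAY).astype(float))/; s/^cv2.imwrite("pics\/pol_a.*$//' rot.py
cat >> rot.py <<'E'
from scipy.ndimage import median_filter,gaussian_filter1d
deg=np.arange(360)
B={}
for k,g in zip(poses,rows):
    g=gaussian_filter1d(g,1,axis=0)
    r=np.array([next((i for i in range(50,90) if g[i,j]>65),89) for j in range(360)])*.030/89*1e3
    ok=(r>21)&(r<28)
    B[k]=(r,ok)
def fit(r,ok,n):
    t=np.radians(deg)
    A=np.column_stack([np.ones(360)]+[f(m*t) for m in (1,2,3,4) for f in (np.cos,np.sin)]+[np.cos(n*t),np.sin(n*t)])
    w=ok.copy()
    for _ in range(8):
        s=np.linalg.lstsq(A[w],r[w],rcond=None)[0];e=r-A@s;w=ok&(abs(e)<1.0)
    return s[-2:],e[w].std(),w.sum()
for n in range(8,19):
    print(n,[ (round(float(np.hypot(*fit(*B[k],n)[0])),2)) for k in B])
for n in (10,12,14):
    print(n,[(k,round(float(np.degrees(np.arctan2(*fit(*B[k],n)[0][::-1]))/n),1)) for k in B])
E
python3 rot.py | tail -14
python3 - <<'E'
from h import *
r=vision.pinpoint("sharpening_base","wrist");print(r and onz("wrist",r[0]["at"],0))
E
```

```text
8 [0.71, 0.4, 0.5, 0.81, 0.62, 0.13, 0.77, 0.81, 0.43, 0.84, 0.37]
9 [0.51, 0.35, 0.51, 0.62, 0.58, 0.6, 0.71, 0.48, 0.73, 0.81, 0.27]
10 [0.69, 0.82, 0.85, 0.55, 0.52, 0.85, 0.69, 0.53, 0.69, 0.67, 0.82]
11 [0.63, 0.43, 0.67, 0.66, 0.4, 0.43, 0.34, 0.69, 0.45, 0.77, 0.34]
12 [0.5, 0.43, 0.29, 0.45, 0.41, 0.17, 0.47, 0.4, 0.43, 0.36, 0.25]
13 [0.14, 0.26, 0.25, 0.5, 0.42, 0.28, 0.06, 0.24, 0.32, 0.2, 0.02]
14 [0.33, 0.31, 0.39, 0.38, 0.35, 0.29, 0.52, 0.36, 0.14, 0.31, 0.02]
15 [0.34, 0.43, 0.24, 0.49, 0.41, 0.05, 0.13, 0.46, 0.19, 0.53, 0.07]
16 [0.26, 0.44, 0.27, 0.51, 0.32, 0.17, 0.39, 0.51, 0.34, 0.69, 0.26]
17 [0.09, 0.23, 0.16, 0.52, 0.04, 0.22, 0.23, 0.06, 0.13, 0.23, 0.09]
18 [0.31, 0.15, 0.22, 0.28, 0.05, 0.28, 0.21, 0.26, 0.09, 0.14, 0.23]
10 [(3, -17.3), (4, 4.6), (5, -16.6), (6, 0.7), (7, -3.0), (8, -14.0), (9, 10.5), (10, -1.6), (11, 11.3), (12, -1.4), (13, -5.4)]
12 [(3, -3.9), (4, 6.2), (5, 12.4), (6, 5.0), (7, 6.2), (8, -2.1), (9, -2.4), (10, 3.1), (11, -7.5), (12, 6.4), (13, 2.4)]
14 [(3, 9.6), (4, 10.3), (5, -5.9), (6, -2.5), (7, 6.7), (8, 7.8), (9, 2.6), (10, -2.8), (11, 2.6), (12, 1.4), (13, -1.9)]
[]
```

Call:
arm_command(plan=[-0.8,0,0,-0.08,0.06,-0.8,0,0,-0.16,0.1,-0.8,0,0,-0.22,0.1,-0.8,0,0,-0.26,0.1,-0.8,0,0,-0.28,0.1,-0.8,0,0,-0.28,0.1,-0.8,0,0,-0.28,0.1,1,0,0,-0.28,0.1,1,0,0,-0.28,0.1,1,0,0,-0.28,0.1,1,0,0,-0.28,0.1,1,0,0,-0.28,0.1,1,0,0,-0.28,0.1])

```text
time_s: 34.0
ee_pos: [0.4875, 0.3079, 0.2726]
eef_rot: [-3.141, -0.0, 3.107]
force: [-1.4, -2.7, 2.8]
grip_width: 0.0488
```

Run:
```python
from h import *
o=sensors.get_obs();print(o["ee_pos"],o["eef_rot"],o["force"],o["grip_width"]);cv2.imwrite("pics/wrist14.png",vision.camera("wrist"))
```

```text
[0.48750534 0.30792154 0.272571  ] [-3.14101590e+00 -1.57639708e-04  3.10689673e+00] [-1.39292744 -2.6613292   2.80181571] 0.048807016089317305
```

Call:
arm_command(plan=[1,0,0,0,-0.04,1,0,0,0,-0.08,1,0,0,0,-0.12,1,0,0,0,-0.16,1,0,0,0,-0.2,1,0,0,0,-0.21,1,0,0,0,-0.21,1,0,0,0,-0.21])

```text
time_s: 34.85
ee_pos: [0.4876, 0.3082, 0.2727]
eef_rot: [3.141, 0.0, 2.669]
force: [2.0, 1.3, 2.0]
grip_width: 0.0487
```

Run:
```python
from h import *
o=sensors.get_obs();print(o["ee_pos"],o["eef_rot"],o["force"],o["grip_width"]);cv2.imwrite("pics/wrist15.png",vision.camera("wrist"))
```

```text
[0.48758425 0.30819035 0.27267686] [3.14075777e+00 4.25909027e-04 2.66905290e+00] [1.97461185 1.30687568 1.98050606] 0.04869242707148653
```

Call:
arm_command(plan=[-0.8,0,0,0,0,-0.8,0,0,0,0,-0.8,0,0,0,0,-0.8,0,0,0,0,-0.8,0,0,0.05,0,-0.8,0,0,0.12,0,-0.8,0,0,0.2,0.05,-0.8,0,0,0.28,0.11,-0.8,0,0,0.28,0.11,-0.8,0,0,0.28,0.11])

```text
time_s: 35.9
ee_pos: [0.4874, 0.3081, 0.3845]
eef_rot: [3.141, 0.0, 2.896]
force: [0.1, 0.2, -0.1]
grip_width: 0.0843
```

```bash
python3 look.py 16
```

```text
35.9 [0.4874 0.3081 0.3845] [3.1413 0.0004 2.8963] -0.8252843662139868 [ 0.1254  0.2483 -0.1007] [ 0.0221  0.0342 -0.0031] 0.08425188899755727
knob_centre scene [(array([216.7, 266.7]), 0.87)] [0.4828 0.3047 0.1   ]
knob_centre side [(array([203.9, 290.1]), 0.61)] [0.4828 0.3077 0.1   ]
knob_centre wrist [(array([214.3, 277. ]), 0.63)] [0.4866 0.3062 0.1   ]
   tri [0.4849 0.3051 0.099 ]
screw_foot scene [(array([238.5, 257.1]), 0.87)] [0.5243 0.2968 0.    ]
screw_foot side [(array([228.2, 277.8]), 0.63)] [0.538  0.2949 0.    ]
screw_foot wrist [(array([228.5, 279.4]), 0.82)] [0.5333 0.2966 0.    ]
   tri [0.5314 0.2966 0.0004]
```

View pics/wrist15.png

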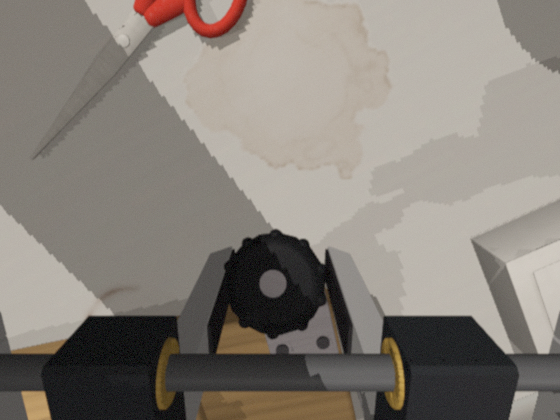

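View pics/wrist16.png

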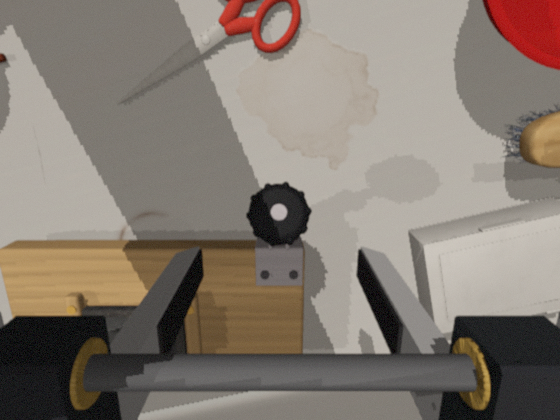

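```bash
cat > chk.py <<'E'
exec(open('rot.py').read().split("N=360;rows=[]")[0])
def cam(p,e):
    Rt=Ro.from_euler("xyz",e).as_matrix();return Rrel@Rt.T,np.array(p)+Rt@offs
def H(p,e,z):
    R,C=cam(p,e);t=-R@C;return K@np.column_stack([R[:,0],R[:,1],R[:,2]*z+t])
P1=([.4964,.3014,.3808],[3.1415,-.0001,2.8147]);P16=([.4874,.3081,.3845],[3.1413,.0004,2.8963])
a=cv2.imread("pics/wrist1.png");b=cv2.imread("pics/wrist16.png")
for z,roi in ((0,(0,200,60,480)),(.046,(225,285,10,320))):
    w=cv2.warpPerspective(a,H(*P16,z)@np.linalg.inv(H(*P1,z)),(560,420))
    r0,r1,c0,c1=roi;m=np.zeros((420,560),np.uint8);m[r0:r1,c0:c1]=255
    try:
        cc,M=cv2.findTransformECC(cv2.cvtColor(w,6),cv2.cvtColor(b,6),np.eye(2,3,dtype=np.float32),cv2.MOTION_EUCLIDEAN,(3,100,1e-5),m,5)
        q=np.array([(c0+c1)/2,(r0+r1)/2,1]);print(z,cc,"shift px",M@q-q[:2],"rot deg",np.degrees(M[1,0]))
    except cv2.error as e: print(z,e)
    cv2.imwrite(f"pics/cmp{z}.png",cv2.addWeighted(w,.5,b,.5,0))
E
python3 chk.py
python3 - <<'E'
import re
s=open('rot.py').read()
s=s.replace("13:([.4874,.3081,.3844],[-3.1416,-.0002,2.8998])}","13:([.4874,.3081,.3844],[-3.1416,-.0002,2.8998]),14:([.4875,.3079,.2726],[-3.141,-.0002,3.1069]),15:([.4876,.3082,.2727],[3.1408,.0004,2.669]),16:([.4874,.3081,.3845],[3.1413,.0004,2.8963])}").replace("13:(210,278)}","13:(210,278),14:(285,284),15:(284,273),16:(211,279)}")
open('rot.py','w').write(s)
E
python3 rot.py | tail -3|head -1
```

```text
edge [0.534 0.319 0.046] [0.469 0.045 0.046] -13.369505316018234
0 0.5127467273340296 shift px [0.243 2.251] rot deg 1.06798
0.046 0.9027670335103117 shift px [2.426 1.516] rot deg 0.40846482
10 [(3, -17.3), (4, 4.6), (5, -16.6), (6, 0.7), (7, -3.0), (8, -14.0), (9, 10.5), (10, -1.5), (11, 11.3), (12, -1.4), (13, -5.4), (14, -10.3), (15, 14.1), (16, 12.8)]
```

View pics/cmp0.046.png

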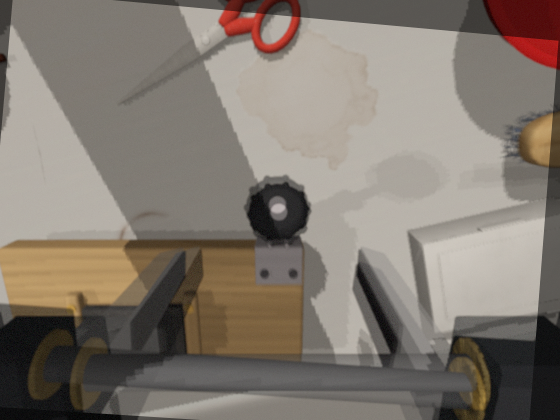

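```bash
python3 -c "
from station import job
print(job.hand_in())"
```

```text
the job is handed in; nothing more can be done
None
```

I screwed the front left foot down by turning the knob clockwise, and I estimate it stopped about 0.9 to 1 rad past first touch. That is close to the most even load. I then let go, backed off above the knob and handed in at about 36 s.

**How far it turned:** I gripped the knob with 8–12 N and turned it in several strokes. The knob slipped in the jaws: its lobes in the wrist pictures show about 4.9 to 5 rad of turn, less than I commanded. That figure is a fitted count with 36° repeats, so it is not certain.

**Foot contact:** Pressing gently on the gripped knob tested for rocking.

| Press test | Knob drop before it went stiff |
|---|---|
| First | about 6 mm |
| Second | about 2 mm |
| Third | none; stiff at once |

After the third test I turned it about 0.75 to 0.8 rad more by the lobe count.

**Disagreement:** My commanded angles alone would put it at about 2 rad past touch, where another foot lifts. The lobe count and all three press tests agree with each other instead, so I relied on those.

**Not checked:** I did not press the other corners to confirm that no other foot had lifted.

**Base and bystanders:** The first and last wrist pictures show the base unmoved to within about 1–2 mm, about the limit of the check. The shears and the visible part of the brush looked unmoved by eye. The highest force in the readings was about 13 N.

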